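# Change the filter cartridges in the dock

### The job

First vent the line: press the canister's red cap right down and let it spring back up. Then slide the spent orange cartridge out of the dock from under the blue lip and lay it flat in the shallow grey tray; after that slide every fresh white cartridge nose first under the lip into a bay of its own (any bay) until it is fully home against the back stop. Finish by pressing the red cap right down once more and letting it spring back, to bleed the air. Leave the beaker, the tape roll and the small box where they are.

Things in the scene. Friction and masses are not known exactly. Their poses are not given: they have to be found in the camera images.
- dock: fixed aluminium filter dock, deck 155 (x) x 240 (y) x 10 mm, yaw varies; origin: centre of the underside, +x to the back stop. At the back a blue overhanging lip, front edge at x = +37.5 mm, underside 17 mm and top 27 mm above the deck; under it three pockets 52 mm wide, 80 mm apart, end at the stop at x = +62.5 mm. Pocket walls taper forward to x = +23.5 mm, 13 mm high; the deck in front is flat
- tray: fixed shallow grey tray for spent cartridges, 90 (x) x 150 (y) x 12 mm high outside, walls and floor 3 mm thick; origin: centre of its underside. A cartridge fits in flat only with its long axis along the tray's y, either way round
- canister: fixed white canister on a square dark foot 80 x 80 mm, 66 mm across (73 mm at its clamp ring), about 164 mm high with its red cap; origin: centre of its underside
- cap_top (a point): centre of the flat top of the canister's red round relief cap (34 mm across), 164 mm above the worktop when up; it moves with the cap
- cap (a joint): travel of the red relief cap: 0 up, +0.008 m fully down; sprung, it starts to move at about 2.5 N, takes about 7.5 N fully down, and rises by itself when let go
- fresh_a: fresh filter cartridge, white foot and blue grip; loose, 100 x 46 x 54 mm, 0.15 to 0.3 kg: foot plate 14 mm thick and on it an upright grip 44 mm long (x), 24 mm thick (y), 40 mm high, its centre at x = -15 mm; pinch it across y. Origin: centre of the underside; +x to the black nose, z up. There may be two or three fresh ones
- fresh_b: fresh filter cartridge, white foot and blue grip; loose, 100 x 46 x 54 mm, 0.15 to 0.3 kg: foot plate 14 mm thick and on it an upright grip 44 mm long (x), 24 mm thick (y), 40 mm high, its centre at x = -15 mm; pinch it across y. Origin: centre of the underside; +x to the black nose, z up. There may be two or three fresh ones
- fresh_c: fresh filter cartridge, white foot and blue grip; loose, 100 x 46 x 54 mm, 0.15 to 0.3 kg: foot plate 14 mm thick and on it an upright grip 44 mm long (x), 24 mm thick (y), 40 mm high, its centre at x = -15 mm; pinch it across y. Origin: centre of the underside; +x to the black nose, z up. There may be two or three fresh ones
- spent_a: spent filter cartridge, orange foot and black grip; loose, 100 x 46 x 54 mm, 0.15 to 0.3 kg: foot plate 14 mm thick and on it an upright grip 44 mm long (x), 24 mm thick (y), 40 mm high, its centre at x = -15 mm; pinch it across y. Origin: centre of the underside; +x to the black nose, z up. Exactly one of the three spent ones is there, at home in some bay
- spent_b: spent filter cartridge, orange foot and black grip; loose, 100 x 46 x 54 mm, 0.15 to 0.3 kg: foot plate 14 mm thick and on it an upright grip 44 mm long (x), 24 mm thick (y), 40 mm high, its centre at x = -15 mm; pinch it across y. Origin: centre of the underside; +x to the black nose, z up. Exactly one of the three spent ones is there, at home in some bay
- spent_c: spent filter cartridge, orange foot and black grip; loose, 100 x 46 x 54 mm, 0.15 to 0.3 kg: foot plate 14 mm thick and on it an upright grip 44 mm long (x), 24 mm thick (y), 40 mm high, its centre at x = -15 mm; pinch it across y. Origin: centre of the underside; +x to the black nose, z up. Exactly one of the three spent ones is there, at home in some bay
- bay_1 (a point): where a cartridge's origin lies when it is fully home in bay 1 (1 at the dock's +y side, 2 in the middle, 3 at its -y side), on the deck, 10 mm above the worktop; axes as the dock's. It comes in or out only by sliding along the dock's x, foot flat on the deck, nose under the lip (25 mm); tail first the grip strikes the lip
- bay_2 (a point): where a cartridge's origin lies when it is fully home in bay 2 (1 at the dock's +y side, 2 in the middle, 3 at its -y side), on the deck, 10 mm above the worktop; axes as the dock's. It comes in or out only by sliding along the dock's x, foot flat on the deck, nose under the lip (25 mm); tail first the grip strikes the lip
- bay_3 (a point): where a cartridge's origin lies when it is fully home in bay 3 (1 at the dock's +y side, 2 in the middle, 3 at its -y side), on the deck, 10 mm above the worktop; axes as the dock's. It comes in or out only by sliding along the dock's x, foot flat on the deck, nose under the lip (25 mm); tail first the grip strikes the lip
- beaker: bystander: small clear plastic beaker, 46 x 50 x 58 mm, on the right; origin: centre of its underside
- tape: bystander: yellow tape roll lying flat, 59 mm across, 19 mm high; origin: centre of its underside
- strip_box: bystander: small white and ochre box, 30 x 66 x 22 mm, behind the dock; origin: centre of its underside
There are look-alikes about, which are no part of the job. What is shaped like the fresh_c but green is not meant.

How it is judged (in metres and radians):
On the way, in this order (a step that is already met when the one before it is completed fails the run):
1. the red cap is pressed down by at least 6 of its 8 mm (value of joint cap above 0.006 m), for 0.05 s.
2. the red cap is up again (within 2 mm) (value of joint cap below 0.002 m), for 0.2 s.
3. the spent cartridge lies flat in the tray (x of spent_a in the frame of tray between -0.024 and 0.024 m and y of spent_a in the frame of tray between -0.03 and 0.03 m and z of each of spent_a, spent_b, spent_c in the frame of tray below 0.01 m and angle between each of spent_a, spent_b, spent_c's own z axis and vertical below 0.12 rad and linear speed of each of spent_a, spent_b, spent_c below 0.02 m/s and x of spent_b in the frame of tray between -0.024 and 0.024 m and y of spent_b in the frame of tray between -0.03 and 0.03 m and x of spent_c in the frame of tray between -0.024 and 0.024 m and y of spent_c in the frame of tray between -0.03 and 0.03 m), for 0.2 s.
4. every fresh cartridge is home in a bay (((horizontal distance between fresh_a and bay_1 below 0.008 m and z of fresh_a in the frame of bay_1 below 0.005 m) or (horizontal distance between fresh_a and bay_2 below 0.008 m and z of fresh_a in the frame of bay_2 below 0.005 m) or (horizontal distance between fresh_a and bay_3 below 0.008 m and z of fresh_a in the frame of bay_3 below 0.005 m)) and angle between the x axis of each of fresh_a, fresh_b, fresh_c and the x axis of dock, either way round below 0.12 rad and angle between each of fresh_a, fresh_b, fresh_c's own z axis and vertical below 0.08 rad and linear speed of each of fresh_a, fresh_b, fresh_c below 0.02 m/s and ((horizontal distance between fresh_b and bay_1 below 0.008 m and z of fresh_b in the frame of bay_1 below 0.005 m) or (horizontal distance between fresh_b and bay_2 below 0.008 m and z of fresh_b in the frame of bay_2 below 0.005 m) or (horizontal distance between fresh_b and bay_3 below 0.008 m and z of fresh_b in the frame of bay_3 below 0.005 m)) and ((horizontal distance between fresh_c and bay_1 below 0.008 m and z of fresh_c in the frame of bay_1 below 0.005 m) or (horizontal distance between fresh_c and bay_2 below 0.008 m and z of fresh_c in the frame of bay_2 below 0.005 m) or (horizontal distance between fresh_c and bay_3 below 0.008 m and z of fresh_c in the frame of bay_3 below 0.005 m))), for 0.2 s.
5. the red cap is pressed down a second time by at least 6 of its 8 mm (value of joint cap above 0.006 m), for 0.05 s.
6. the red cap is up again (within 2 mm) (value of joint cap below 0.002 m), for 0.2 s.
At the end, for the whole second after the job is handed in: Every fresh cartridge that is there stands flat on the dock's deck under the lip, its origin within 8 mm of the home point of a bay and its long axis within 0.12 rad of the dock's; the spent cartridge lies flat (within 0.12 rad) on the floor of the tray; the red cap is up within 2 mm; all at rest (all of step 3 and all of step 4 and value of joint cap below 0.002 m); the robot touches nothing.
It fails at once if a bystander (beaker, tape roll or small box) is shifted by more than 30 mm (distance of any of beaker, tape, strip_box from where it was at the start of the episode above 0.03 m).
Of fresh_a, fresh_b, fresh_c only 2 to 3 are there at a start; the rules pass over those that are not, and their reading is None.
Of spent_a, spent_b, spent_c only 1 to 1 are there at a start; the rules pass over those that are not, and their reading is None.
At some moment in a run one of fresh_a, fresh_b, fresh_c may be knocked a few centimetres aside while the robot is not near it.
Once in a run the grip may slacken for a moment while it holds something.
It also fails if it takes over 210 s, if anything falls off the work surface, if the arm or the gripper's body presses on something with over 40 N, if the wrist force passes 120 N, or if a joint passes its speed limit or range.

### The arm

A 7-joint arm with a two-finger parallel gripper is mounted at the origin on a cart in front of the work surface, level with it; the furniture and walls round the work are solid. World frame = base frame: x ahead of the robot, y to its left, z up, the work surface at z = 0. Lengths are in mm, angles in rad, forces in N, time in s.
With the tool pointing down it reaches from about 425 to 825 mm from the base axis. Payload 3.6 kg.
Tool frame: the origin (TCP) lies on the centre line of the jaws, within the pads' length; the fingertips stand 11 mm ahead of it and the grasp point (between the pads) lies 8 mm behind it; z points along the fingers, y is the line along which they close (so a half turn about z gives the same grasp; the last joint's range is limited). The gripper opens to 85 mm and grips with 20 to 120 N. Pads are 22 mm wide; open, the fingers measure 114 mm over their backs; the gripper's body (76 mm by 85 mm) begins 54 mm behind the grasp point. The pads swing forward as they close: fully open they stand 13 mm farther back than shut.
Start: joints at [-1.179, 0.615, -0.013, 1.423, 0.008, 1.103, -0.04], TCP at [263.703, 594.074, 242.297] pointing down, gripper open.
Joint ranges: [-3.12, 3.12], [-0.3, 2.06], [-1.34, 1.32], [0.26, 2.42], [-1.36, 4.5], [0.01, 1.98], [-2.84, 2.84]. Speed limits (rad/s): [2.79, 2.79, 3.14, 3.14, 3.14, 3.14, 3.14].

### API

Orientations are given as a 3x3 rotation matrix whose columns are the frame's x, y, z axes.
In Python, from plant import readout, imaging, r gives the robot as it stands.
- The arm moves only by the tool carry_out, never from a script. Its argument "targets" is one flat list of numbers, 7 for each row, row after row: the shift along the world's x, y, z in mm, then the turn, a rotation vector about the world's x, y, z in rad, then the closure, from 0 (fully open) to 1 (shut). In form: [x, y, z, rx, ry, rz, hand, x, y, z, rx, ry, rz, hand, ...]. A call has 1 to 10 rows; each row is the pose to reach, as a shift and turn from the pose commanded when the call began; what a row does not reach only later rows make up. A row lasts 1/12 s, in which the tool goes at most 41.7 mm and 7.16 degrees, less where a joint would pass 70% of its speed; a pose out of reach is approached as far as the arm can. A call with a gripper value outside its range is refused whole. The fingers move at their own pace and stop on an object; "squeeze" is the grip in N (left out, the last holds). Time passes only in rows, so rows that repeat a pose let the fingers close. It gives the time, the measured TCP pose, the force, the opening and the grip force at its end, in the units of the state.
- readout.sense(): the state, without advancing time (a new reading comes with each control period).
- imaging.grab_frame(name): name is "side" or "top"; returns (picture, depth): 480x640x3 uint8, red, green, blue; 480x640 float32, mm along the optical axis (not along the pixel's ray), 0 where there is no reading.
- imaging.get_calibration(name): a dict with "fx", "fy", "cx", "cy" (pixels), "cam_to_world" (4x4, takes a point from camera to world coordinates). Camera axes: x right, y up, looking along -z (the intrinsics and any distortion apply to the point x, -y, -z); pixel columns grow to the right and rows downward; lengths in mm; the calibration is good to about 2 mm. A picture is of the moment at which its call begins. get_calibration takes no time and is no camera call.
- r.close_job(): hands the job in; it is judged then, once.
The state is a dict: "time": time; "joint_positions": joint angles; "joint_vel": joint speeds; "tau": joint torques, N m; "tcp_pos": TCP position; "tool_rot": TCP orientation; "contact_force": force on the tool from outside, world axes, zero at the start; "wrist_torque": the same for the moment, N m; "grip_width": finger opening in mm; "grasp_force": force on a finger pad.
Only numpy, scipy, OpenCV 4.12 (cv2) and the standard library are available. Lean on these libraries where they do the work, as an engineer would, in place of code of your own. Each camera call takes 0.05 s, during which the arm holds its last target. There are 200 camera calls.

## Working session

There is one attempt and no reset: what is moved stays moved. The work goes in short steps, Python scripts to look and compute and a tool call to move; the robot and the scene stay as the last step left them, time stands still between calls to the robot, and variables do not carry over. Pictures are saved under pics/ and viewed, at most 14 in all, crops included, and the job is handed in when it is done.

Besides the shell and the picture viewer there is one more tool, called after "Call:" by a JSON object that holds its "fn" and its "kwargs". carry_out: Moves the arm, as the interface text tells. Its arguments: {"type":"object","properties":{"targets":{"type":"array","items":{"type":"number"}},"squeeze":{"type":"number"}},"required":["targets"]}

```bash
mkdir -p pics; cat > h.py <<'E'
import numpy as np, cv2
from plant import readout, imaging, r
def grab(n):
    p,d=imaging.grab_frame(n); c=imaging.get_calibration(n)
    v,u=np.mgrid[0:480,0:640]
    X=(u-c["cx"])/c["fx"]*d; Y=(v-c["cy"])/c["fy"]*d
    P=np.stack([X,-Y,-d,np.ones_like(d)],-1)@np.array(c["cam_to_world"]).T
    P=P[...,:3]; P[d==0]=np.nan
    return p,P
def save(n,p): cv2.imwrite("pics/"+n+".png",p[...,::-1])
E
python3 - <<'E'
from h import *
for n in("top","side"):
    p,P=grab(n); save(n+"0",p); np.save(n+"0.npy",P); np.save(n+"0p.npy",p)
    print({k:(v if not hasattr(v,'shape') else v.round(3).tolist()) for k,v in imaging.get_calibration(n).items()})
s=readout.sense(); print(s)
E
```

```text
{'fx': 521.8006647615886, 'fy': 521.8006647615886, 'cx': 310.40336048638846, 'cy': 236.28734791735064, 'cam_to_world': [[0.004, 0.981, -0.196, 339.721], [-1.0, -0.002, -0.027, -216.464], [-0.027, 0.196, 0.98, 1275.249], [0.0, 0.0, 0.0, 1.0]]}
{'fx': 481.13924383333887, 'fy': 481.13924383333887, 'cx': 322.00577431589926, 'cy': 248.9466949053117, 'cam_to_world': [[0.957, 0.141, -0.252, 237.241], [-0.289, 0.473, -0.832, -1325.184], [0.002, 0.87, 0.494, 777.932], [0.0, 0.0, 0.0, 1.0]]}
{'time': 0.1, 'joint_positions': array([-1.17950694,  0.61588815, -0.01262361,  1.42474469,  0.00806333,
        1.10342226, -0.04039037]), 'joint_vel': array([-0.00052968, -0.00119747, -0.00210255, -0.00468221, -0.0006205 ,
        0.00026933,  0.00017232]), 'tau': array([ 1.24899056e-03, -4.70387113e+01,  2.60169217e-01, -1.71570361e+01,
        1.01364337e-02,  5.86496259e-03,  3.47802188e-05]), 'tcp_pos': array([263.43629526, 593.48900554, 241.20932573]), 'tool_rot': array([[-9.14014230e-01,  4.05680934e-01, -9.83797014e-04],
       [ 4.05682127e-01,  9.14011572e-01, -2.20395402e-03],
       [ 5.09973083e-06, -2.41355420e-03, -9.99997087e-01]]), 'contact_force': array([-0.29257579,  0.13010603, -0.90653325]), 'wrist_torque': array([ 0.02357971, -0.01919969,  0.02531341]), 'grasp_force': 0.0, 'grip_width': 85.52683916468874}
```

View pics/top0.png

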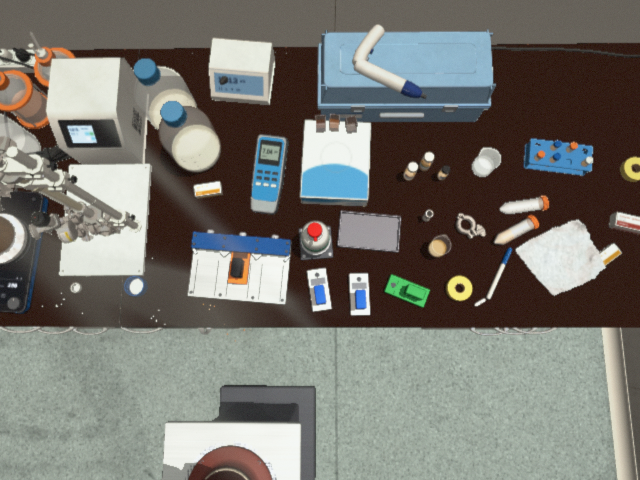

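View pics/side0.png

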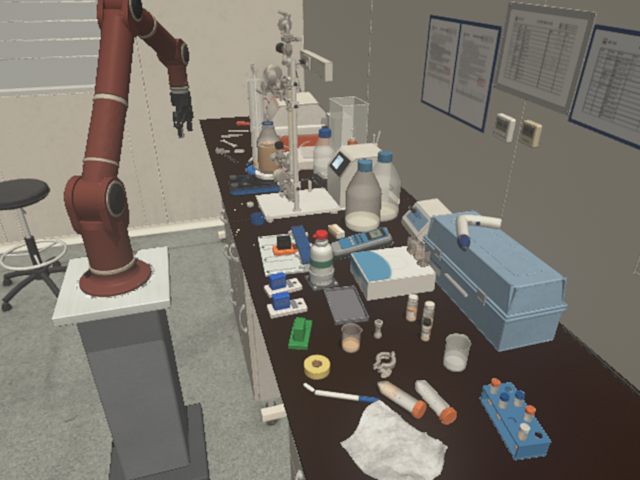

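```bash
cat >> h.py <<'E'
def blob(p,P,box,zlo,zhi,hsv=None,tag=""):
    u0,v0,u1,v1=box; m=np.zeros((480,640),bool); m[v0:v1,u0:u1]=1
    m&=(P[...,2]>zlo)&(P[...,2]<zhi)
    if hsv: m&=cv2.inRange(cv2.cvtColor(p,cv2.COLOR_RGB2HSV),hsv[0],hsv[1])>0
    m=cv2.morphologyEx(m.astype(np.uint8),cv2.MORPH_OPEN,np.ones((2,2)))>0
    Q=P[m]
    if len(Q)<8: print(tag,"none",len(Q)); return
    (c,s,a)=cv2.minAreaRect(Q[:,:2].astype(np.float32))
    b=cv2.boxPoints((c,s,a)); 
    e=[b[1]-b[0],b[2]-b[1]]; L=max(e,key=np.linalg.norm)
    print(tag,len(Q),"ctr",np.round(c,1),"size",np.round(s,1),"long-axis yaw %.3f"%((np.arctan2(L[1],L[0])+np.pi/2)%np.pi-np.pi/2),"mean",Q.mean(0).round(1),"zmed %.1f"%np.median(Q[:,2]))
BLUE=((95,100,40),(130,255,255)); ORG=((5,120,80),(20,255,255)); RED=((0,150,80),(5,255,255)); WHT=((0,0,150),(180,60,255))
E
python3 - <<'E'
from h import *
p=np.load("top0p.npy");P=np.load("top0.npy")
print("z bench",P[215,290],P[250,420])
blob(p,P,(180,225,300,265),28,45,BLUE,"lip")
blob(p,P,(180,225,300,310),4,18,None,"deck")
blob(p,P,(220,245,260,292),45,75,None,"spentgrip")
blob(p,P,(220,245,260,292),18,30,ORG,"spentfoot")
blob(p,P,(303,280,334,312),42,65,None,"freshAgrip")
blob(p,P,(303,262,337,316),8,20,None,"freshAfoot")
blob(p,P,(345,280,375,315),42,65,None,"freshBgrip")
blob(p,P,(345,265,375,320),8,20,None,"freshBfoot")
blob(p,P,(295,215,335,262),155,172,None,"cap")
blob(p,P,(295,215,335,262),80,172,None,"can")
blob(p,P,(332,205,405,255),7,20,None,"trayrim")
blob(p,P,(332,205,405,255),1,20,None,"tray")
blob(p,P,(380,270,435,310),8,60,None,"green")
blob(p,P,(425,230,455,262),10,70,None,"beaker")
cv2.imwrite("pics/c0.png",cv2.resize(p[205:320,180:440,::-1],None,fx=3,fy=3,interpolation=cv2.INTER_CUBIC))
E
```

```text
z bench [ 649.5992133  -129.63191195   -2.30072415] [ 559.88683644 -452.34065572   -2.66469459]
lip 1492 ctr [570.9 -13.4] size [237.9  43.2] long-axis yaw 1.491 mean [nan nan nan] zmed nan
deck 3855 ctr [492.2  -7.2] size [241.  118.4] long-axis yaw 1.484 mean [nan nan nan] zmed nan
spentgrip 216 ctr [508.8  -6.4] size [27.8 44.3] long-axis yaw -0.133 mean [506.1 -10.8  57.4] zmed 61.4
spentfoot 234 ctr [511.4  -9.2] size [44.5 75.8] long-axis yaw -0.098 mean [499.3 -15.4  22.8] zmed 22.5
freshAgrip 194 ctr [ 445.8 -207.1] size [43.2 24.9] long-axis yaw 0.163 mean [ 444.1 -207.1   48.5] zmed 52.2
freshAfoot 556 ctr [ 459.3 -205.2] size [99.8 45.5] long-axis yaw 0.154 mean [nan nan nan] zmed nan
freshBgrip 201 ctr [ 434.7 -303.6] size [43.  27.9] long-axis yaw 0.056 mean [ 432.9 -302.5   47.5] zmed 52.3
freshBfoot 554 ctr [ 449.1 -306.3] size [101.9  44.4] long-axis yaw 0.181 mean [nan nan nan] zmed nan
cap 187 ctr [ 577.1 -195.6] size [27.7 40.8] long-axis yaw -0.589 mean [nan nan nan] zmed nan
can 688 ctr [ 583.9 -201.6] size [53.9 74.3] long-axis yaw -0.854 mean [nan nan nan] zmed nan
trayrim 122 ctr [ 604.  -329.9] size [151.6  89.3] long-axis yaw 1.476 mean [ 605.8 -323.5    5.6] zmed 5.7
tray 1223 ctr [ 614.4 -328.2] size [162.3 114.6] long-axis yaw 1.440 mean [ 605.8 -329.3    2.9] zmed 2.5
green 790 ctr [ 457.5 -417.6] size [101.7  44.6] long-axis yaw 1.175 mean [nan nan nan] zmed nan
beaker 373 ctr [ 562.2 -502.4] size [36.5 65.8] long-axis yaw -1.104 mean [nan nan nan] zmed nan
```

View pics/c0.png

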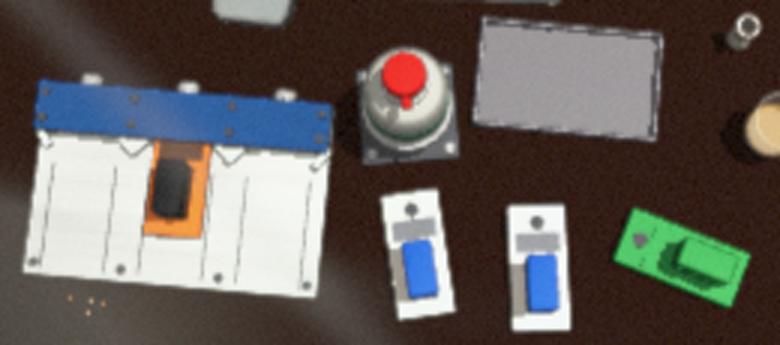

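```bash
cat >> h.py <<'E'
def ray(n,uv,z):
    c=imaging.get_calibration(n); T=np.array(c["cam_to_world"]); uv=np.atleast_2d(uv).astype(float)
    d=np.stack([(uv[:,0]-c["cx"])/c["fx"],-(uv[:,1]-c["cy"])/c["fy"],-np.ones(len(uv))],1)@T[:3,:3].T
    return (T[:3,3]+d*((z-T[2,3])/d[:,2])[:,None])
def seg(p,box,z,hsv,tag,n="top"):
    u0,v0,u1,v1=box; m=np.zeros((480,640),np.uint8)
    m[v0:v1,u0:u1]=cv2.inRange(cv2.cvtColor(p,cv2.COLOR_RGB2HSV),*hsv)[v0:v1,u0:u1]
    m=cv2.morphologyEx(m,cv2.MORPH_OPEN,np.ones((2,2)))
    k,l,st,_=cv2.connectedComponentsWithStats(m)
    if k<2: print(tag,"none"); return
    i=1+np.argmax(st[1:,4]); v,u=np.nonzero(l==i)
    Q=ray(n,np.stack([u,v],1),z)[:,:2].astype(np.float32)
    c,s,a=cv2.minAreaRect(Q); b=cv2.boxPoints((c,s,a)); L=max([b[1]-b[0],b[2]-b[1]],key=np.linalg.norm)
    C=np.cov((Q-Q.mean(0)).T); w,V=np.linalg.eigh(C); L2=V[:,1]
    f=lambda L:(np.arctan2(L[1],L[0])+np.pi/2)%np.pi-np.pi/2
    print(tag,len(u),"ctr",np.round(c,1),"size",np.round(s,1),"yaw %.3f pca %.3f"%(f(L),f(L2)),"mean",Q.mean(0).round(1)); return b
E
python3 - <<'E'
from h import *
p=np.load("top0p.npy")
print(seg(p,(180,225,300,265),34.5,BLUE,"lip"))
print(seg(p,(180,225,300,315),7.5,WHT,"deck"))
seg(p,(220,245,260,292),22,ORG,"spentfoot")
seg(p,(220,245,260,292),61.5,((0,0,0),(180,255,75)),"spentgrip")
seg(p,(303,280,334,312),51.5,BLUE,"Agrip");seg(p,(303,262,337,316),11.5,WHT,"Afoot")
seg(p,(345,280,375,315),51.5,BLUE,"Bgrip");seg(p,(345,265,375,320),11.5,WHT,"Bfoot")
seg(p,(295,215,335,262),161.5,RED,"cap")
seg(p,(332,205,405,255),3,((0,0,70),(180,60,200)),"tray")
E
```

```text
lip 1532 ctr [568.8 -14.4] size [240.7  40.7] yaw 1.486 pca 1.490 mean [568.2 -15.6]
[[ 538.32886 -132.59464]
 [ 578.9281  -136.03134]
 [ 599.23047  103.80867]
 [ 558.6312   107.24538]]
deck 3973 ctr [492.5  -7.7] size [240.8 117.9] yaw 1.486 pca 1.488 mean [488.1  -8.9]
[[ 423.58792 -122.70786]
 [ 541.05804 -132.63747]
 [ 561.3363   107.25996]
 [ 443.86615  117.18956]]
spentfoot 258 ctr [510.1 -10.1] size [45.5 75.8] yaw -0.084 pca -0.509 mean [497.6 -16. ]
spentgrip 170 ctr [503.9 -10.6] size [43.2 23.6] yaw 0.030 pca 0.119 mean [503.  -10.6]
Agrip 182 ctr [ 443.7 -206.8] size [43.3 22.7] yaw 0.164 pca 0.160 mean [ 443.6 -206.9]
Afoot 558 ctr [ 459.6 -205.1] size [100.9  45.3] yaw 0.146 pca 0.161 mean [ 463.3 -205.2]
Bgrip 192 ctr [ 432.6 -301.3] size [23.3 42. ] yaw -0.013 pca 0.007 mean [ 432.8 -301.8]
Bfoot 550 ctr [ 449.1 -302.2] size [99.9 45.3] yaw 0.034 pca 0.046 mean [ 453.3 -302.2]
cap 178 ctr [ 572.8 -197.6] size [35.7 30. ] yaw 0.701 pca 0.088 mean [ 573.3 -196.3]
tray 2283 ctr [ 605.1 -329.5] size [153.7  94.2] yaw 1.473 pca 1.470 mean [ 605.  -329.7]
```

Call:
{"fn": "carry_out", "kwargs": {"targets": [311, -791, -20, 0, 0, 0.334, 1, 311, -791, -20, 0, 0, 0.334, 1, 311, -791, -20, 0, 0, 0.334, 1, 311, -791, -20, 0, 0, 0.334, 1, 311, -791, -20, 0, 0, 0.334, 1, 311, -791, -20, 0, 0, 0.334, 1, 311, -791, -20, 0, 0, 0.334, 1, 311, -791, -20, 0, 0, 0.334, 1, 311, -791, -20, 0, 0, 0.334, 1, 311, -791, -20, 0, 0, 0.334, 1], "squeeze": 40}}

```text
time: 0.93
tcp_pos: [416.2, 204.3, 232.3]
tool_rot: [[-0.997, 0.083, -0.0], [0.083, 0.997, -0.0], [0.0, -0.0, -1.0]]
contact_force: [1.0, 0.7, -0.4]
grip_width: 0.4
grasp_force: 0.0
```

```bash
python3 - <<'E'
from h import *
p=np.load("top0p.npy")
m=cv2.inRange(cv2.cvtColor(p,cv2.COLOR_RGB2HSV),*RED); v,u=np.nonzero(m[215:262,295:335]); u+=295;v+=215
print([(r_,u[v==r_].min(),u[v==r_].max()) for r_ in np.unique(v)])
print(ray("top",[(314.7,229.7)],161.5))
s=readout.sense();print(s["time"],s["tcp_pos"],s["contact_force"],s["joint_positions"])
E
```

```text
[(np.int64(223), np.int64(312), np.int64(317)), (np.int64(224), np.int64(310), np.int64(318)), (np.int64(225), np.int64(309), np.int64(319)), (np.int64(226), np.int64(309), np.int64(320)), (np.int64(227), np.int64(308), np.int64(320)), (np.int64(228), np.int64(308), np.int64(321)), (np.int64(229), np.int64(307), np.int64(321)), (np.int64(230), np.int64(307), np.int64(321)), (np.int64(231), np.int64(307), np.int64(321)), (np.int64(232), np.int64(308), np.int64(320)), (np.int64(233), np.int64(308), np.int64(320)), (np.int64(234), np.int64(309), np.int64(320)), (np.int64(235), np.int64(310), np.int64(319)), (np.int64(236), np.int64(311), np.int64(317)), (np.int64(237), np.int64(313), np.int64(316)), (np.int64(238), np.int64(314), np.int64(316)), (np.int64(239), np.int64(314), np.int64(316)), (np.int64(240), np.int64(314), np.int64(316))]
[[ 576.73779452 -195.12502939  161.5       ]]
0.9333 [416.23116672 204.3334013  232.32646711] [ 1.00717368  0.68102426 -0.39217779] [-0.45711031  0.34291047 -0.06227473  1.95181447  0.02798331  0.84813813
  0.9529831 ]
```

Call:
{"fn": "carry_out", "kwargs": {"targets": [160, -400, -17, 0, 0, 0, 1, 160, -400, -17, 0, 0, 0, 1, 160, -400, -17, 0, 0, 0, 1, 160, -400, -17, 0, 0, 0, 1, 160, -400, -17, 0, 0, 0, 1, 160, -400, -17, 0, 0, 0, 1, 160, -400, -17, 0, 0, 0, 1, 160, -400, -17, 0, 0, 0, 1, 160, -400, -17, 0, 0, 0, 1, 160, -400, -17, 0, 0, 0, 1]}}

```text
time: 1.77
tcp_pos: [570.8, -182.1, 215.6]
tool_rot: [[-0.996, 0.084, -0.001], [0.084, 0.996, 0.0], [0.001, 0.0, -1.0]]
contact_force: [0.3, 0.4, 0.1]
grip_width: -0.0
grasp_force: 0.0
```

Call:
{"fn": "carry_out", "kwargs": {"targets": [6, -13, 0, 0, 0, 0, 1, 6, -13, -15, 0, 0, 0, 1, 6, -13, -30, 0, 0, 0, 1, 6, -13, -30, 0, 0, 0, 1, 6, -13, -30, 0, 0, 0, 1]}}

```text
time: 2.18
tcp_pos: [575.9, -192.7, 185.0]
tool_rot: [[-0.997, 0.083, -0.003], [0.083, 0.997, 0.001], [0.003, 0.001, -1.0]]
contact_force: [-0.0, -0.1, 0.4]
grip_width: -0.1
grasp_force: 0.0
```

Call:
{"fn": "carry_out", "kwargs": {"targets": [0.5, -3, -8, 0, 0, 0, 1, 0.5, -3, -12, 0, 0, 0, 1, 0.5, -3, -15, 0, 0, 0, 1, 0.5, -3, -17, 0, 0, 0, 1, 0.5, -3, -18, 0, 0, 0, 1, 0.5, -3, -18, 0, 0, 0, 1]}}

```text
time: 2.68
tcp_pos: [577.8, -196.7, 169.3]
tool_rot: [[-0.996, 0.084, 0.002], [0.084, 0.996, -0.001], [-0.002, -0.001, -1.0]]
contact_force: [-1.4, -0.6, 6.3]
grip_width: -0.0
grasp_force: 2.8
```

Call:
{"fn": "carry_out", "kwargs": {"targets": [0, 0, -2, 0, 0, 0, 1, 0, 0, -4, 0, 0, 0, 1, 0, 0, -4, 0, 0, 0, 1]}}

```text
time: 2.93
tcp_pos: [577.8, -196.7, 167.1]
tool_rot: [[-0.996, 0.084, 0.003], [0.084, 0.996, -0.002], [-0.003, -0.001, -1.0]]
contact_force: [-3.7, 0.7, 13.1]
grip_width: 0.0
grasp_force: 6.5
```

Call:
{"fn": "carry_out", "kwargs": {"targets": [0, 0, 30, 0, 0, 0, 1, 0, 0, 50, 0, 0, 0, 1, -69, 187, 50, 0, 0, 0, 0.3, -69, 187, 50, 0, 0, 0, 0.3, -69, 187, 50, 0, 0, 0, 0.3, -69, 187, 50, 0, 0, 0, 0.3, -69, 187, -35, 0, 0, 0, 0.3, -69, 187, -35, 0, 0, 0, 0.3, -69, 187, -35, 0, 0, 0, 0.3, -69, 187, -35, 0, 0, 0, 0.3]}}

```text
time: 3.77
tcp_pos: [506.0, -8.0, 127.1]
tool_rot: [[-0.997, 0.081, -0.007], [0.081, 0.997, 0.0], [0.007, -0.0, -1.0]]
contact_force: [-0.3, -0.8, 0.3]
grip_width: 59.8
grasp_force: 0.0
```

```bash
python3 - <<'E'
from h import *
p,P=grab("side"); save("s1",cv2.resize(p[190:330,200:400],None,fx=4,fy=4,interpolation=cv2.INTER_CUBIC))
s=readout.sense();print(s["time"],s["tcp_pos"],s["grip_width"])
E
```

```text
3.8167 [508.20528506  -9.57655702 128.89645806] 60.155312616003215
```

View pics/s1.png

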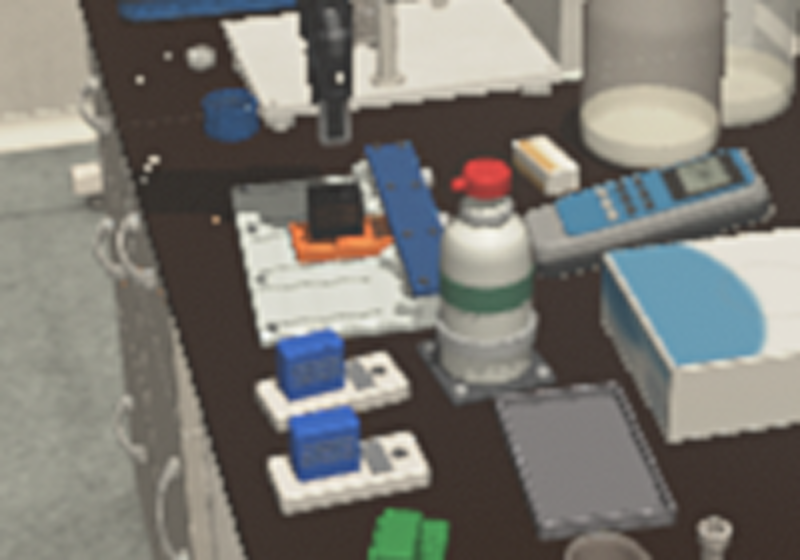

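Call:
{"fn": "carry_out", "kwargs": {"targets": [0, 0, -40, 0, 0, 0, 0.3, 0, 0, -75, 0, 0, 0, 0.3, 0, 0, -88, 0, 0, 0, 0.3, 0, 0, -88, 0, 0, 0, 0.3, 0, 0, -88, 0, 0, 0, 0.8, 0, 0, -88, 0, 0, 0, 0.8, 0, 0, -88, 0, 0, 0, 0.8, 0, 0, -88, 0, 0, 0, 0.8], "squeeze": 50}}

```text
time: 4.48
tcp_pos: [510.4, -9.6, 43.3]
tool_rot: [[-0.996, 0.084, 0.005], [0.084, 0.996, -0.0], [-0.005, 0.0, -1.0]]
contact_force: [0.0, -1.2, 5.5]
grip_width: 23.5
grasp_force: 51.2
```

Call:
{"fn": "carry_out", "kwargs": {"targets": [-8, 0.7, 1, 0, 0, 0, 0.8, -16, 1.3, 1, 0, 0, 0, 0.8, -24, 2, 1, 0, 0, 0, 0.8, -32, 2.7, 1, 0, 0, 0, 0.8, -40, 3.4, 1, 0, 0, 0, 0.8, -48, 4, 1, 0, 0, 0, 0.8, -48, 4, 1, 0, 0, 0, 0.8]}}

```text
time: 5.07
tcp_pos: [460.6, -4.9, 43.3]
tool_rot: [[-0.997, 0.083, 0.004], [0.083, 0.997, 0.0], [-0.004, 0.0, -1.0]]
contact_force: [2.3, 0.1, 10.0]
grip_width: 23.6
grasp_force: 51.6
```

Call:
{"fn": "carry_out", "kwargs": {"targets": [0, 0, 25, 0, 0, 0, 0.8, 0, 0, 60, 0, 0, 0, 0.8, 0, 0, 95, 0, 0, 0, 0.8, 0, 0, 130, 0, 0, 0, 0.8, 0, 0, 165, 0, 0, 0, 0.8, 0, 0, 190, 0, 0, 0, 0.8, 0, -35, 190, 0, 0, -0.11, 0.8, 0, -70, 190, 0, 0, -0.22, 0.8, 0, -105, 190, 0, 0, -0.33, 0.8, 0, -140, 190, 0, 0, -0.44, 0.8]}}

```text
time: 5.9
tcp_pos: [457.1, -145.3, 230.9]
tool_rot: [[-0.864, 0.504, -0.005], [0.504, 0.864, 0.002], [0.006, -0.001, -1.0]]
contact_force: [1.6, -0.7, -2.2]
grip_width: 23.3
grasp_force: 50.0
```

```bash
python3 - <<'E'
from h import *
s=readout.sense();print(s["time"],s["tcp_pos"],s["grip_width"],s["grasp_force"],s["contact_force"],s["joint_positions"])
E
```

```text
5.9 [ 457.12426904 -145.32471622  230.8667702 ] 23.278802959264393 49.98240530490875 [ 1.58388433 -0.7000022  -2.17146739] [ 0.15216142  0.37179026  0.15170634  1.91524722 -0.07259288  0.8654641
  1.38376956]
```

Call:
{"fn": "carry_out", "kwargs": {"targets": [15, -20, 0, 0, 0, -0.12, 0.8, 30, -40, 0, 0, 0, -0.24, 0.8, 50, -60, 0, 0, 0, -0.36, 0.8, 70, -80, 0, 0, 0, -0.48, 0.8, 90, -105, 0, 0, 0, -0.6, 0.8, 115, -130, 0, 0, 0, -0.72, 0.8, 135, -155, 0, 0, 0, -0.84, 0.8, 149, -171, 0, 0, 0, -0.96, 0.8, 149, -171, 0, 0, 0, -1.06, 0.8, 149, -171, 0, 0, 0, -1.142, 0.8]}}

```text
time: 6.73
tcp_pos: [607.1, -316.0, 228.6]
tool_rot: [[0.102, 0.995, -0.007], [0.995, -0.102, 0.004], [0.003, -0.007, -1.0]]
contact_force: [0.2, 1.1, -3.2]
grip_width: 23.5
grasp_force: 50.0
```

Call:
{"fn": "carry_out", "kwargs": {"targets": [0, 0, -20, 0, 0, 0, 0.8, 0, 0, -55, 0, 0, 0, 0.8, 0, 0, -90, 0, 0, 0, 0.8, 0, 0, -120, 0, 0, 0, 0.8, 0, 0, -145, 0, 0, 0, 0.8, 0, 0, -155, 0, 0, 0, 0.8, 0, 0, -155, 0, 0, 0, 0.8]}}

```text
time: 7.32
tcp_pos: [605.6, -313.4, 72.3]
tool_rot: [[0.095, 0.995, -0.01], [0.995, -0.095, 0.006], [0.005, -0.01, -1.0]]
contact_force: [0.1, 0.6, -2.9]
grip_width: 23.4
grasp_force: 50.0
```

```bash
python3 - <<'E'
from h import *
p,P=grab("side"); save("s2",cv2.resize(p[190:360,230:430],None,fx=3.5,fy=3.5,interpolation=cv2.INTER_CUBIC))
s=readout.sense();print(s["time"],s["tcp_pos"],s["tool_rot"],s["grip_width"])
E
```

```text
7.3667 [ 607.4279917  -314.85327228   75.14064315] [[ 0.09512439  0.99545331 -0.00490526]
 [ 0.99546207 -0.0951102   0.00305095]
 [ 0.00257054 -0.00517322 -0.99998331]] 23.577392438133863
```

View pics/s2.png

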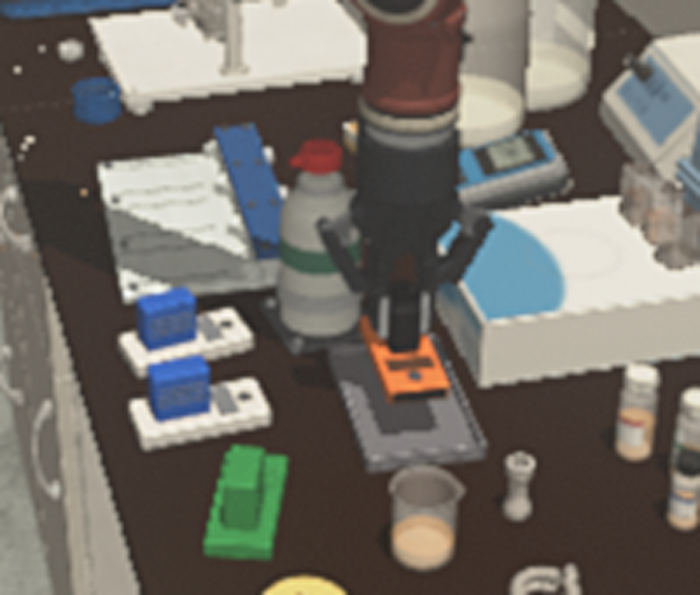

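Call:
{"fn": "carry_out", "kwargs": {"targets": [-1, -1, -15, 0, 0, 0, 0.8, -1, -1, -25, 0, 0, 0, 0.8, -1, -1, -33, 0, 0, 0, 0.8, -1, -1, -36, 0, 0, 0, 0.8, -1, -1, -39, 0, 0, 0, 0.8, -1, -1, -39, 0, 0, 0, 0.8]}}

```text
time: 7.87
tcp_pos: [608.2, -317.0, 38.0]
tool_rot: [[0.095, 0.996, -0.0], [0.996, -0.095, 0.0], [0.0, -0.0, -1.0]]
contact_force: [-0.6, -0.3, -2.5]
grip_width: 23.1
grasp_force: 50.1
```

Call:
{"fn": "carry_out", "kwargs": {"targets": [-1, 0, -2, 0, 0, 0, 0.8, -1, 0, -4, 0, 0, 0, 0.8, -1, 0, -4, 0, 0, 0, 0.8]}}

```text
time: 8.12
tcp_pos: [608.0, -317.4, 36.5]
tool_rot: [[0.095, 0.996, 0.002], [0.996, -0.095, -0.0], [-0.0, 0.002, -1.0]]
contact_force: [-2.0, 1.9, 5.9]
grip_width: 23.2
grasp_force: 51.2
```

Contact with the floor: open and rise.

Call:
{"fn": "carry_out", "kwargs": {"targets": [0, 0, 0, 0, 0, 0, 0.4, 0, 0, 0, 0, 0, 0, 0.4, 0, 0, 0, 0, 0, 0, 0.4, 0, 0, 30, 0, 0, 0, 0.4, 0, 0, 60, 0, 0, 0, 0.4, 0, 0, 100, 0, 0, 0, 0.4, -40, 0, 120, 0, 0, 0, 0.4, -80, 0, 120, 0, 0, 0, 0.4, -110, 0, 120, 0, 0, 0, 0.4, -110, 0, 120, 0, 0, 0, 0.4]}}

```text
time: 8.95
tcp_pos: [488.5, -318.9, 154.9]
tool_rot: [[0.104, 0.995, -0.007], [0.995, -0.104, 0.001], [0.0, -0.007, -1.0]]
contact_force: [-0.8, -0.4, 0.2]
grip_width: 51.2
grasp_force: 0.0
```

```bash
python3 - <<'E'
from h import *
p,P=grab("side"); save("s3",cv2.resize(p[210:360,230:430],None,fx=3.5,fy=3.5,interpolation=cv2.INTER_CUBIC))
p,P=grab("top"); save("t3",cv2.resize(p[195:320,290:490],None,fx=3.5,fy=3.5,interpolation=cv2.INTER_CUBIC)); np.save("t3p.npy",p)
seg(p,(303,262,337,316),51.5,BLUE,"Agrip");seg(p,(303,262,337,316),11.5,WHT,"Afoot")
seg(p,(340,262,380,320),51.5,BLUE,"Bgrip");seg(p,(340,262,380,320),11.5,WHT,"Bfoot")
seg(p,(332,205,405,255),14.5,ORG,"spentfoot")
print(readout.sense()["tcp_pos"])
E
```

```text
Agrip none
Afoot 189 ctr [ 424.5 -185.1] size [70.5 19.3] yaw 0.566 pca 0.587 mean [ 423.4 -186. ]
Bgrip 116 ctr [ 427.9 -302.3] size [20.9 32.8] yaw -0.017 pca -0.457 mean [ 425.  -303.5]
Bfoot 178 ctr [ 422.5 -303.8] size [45.3 43.7] yaw 0.002 pca -1.006 mean [ 413.1 -307.4]
spentfoot 118 ctr [ 609.3 -290.5] size [19.3 46.2] yaw -0.109 pca -0.166 mean [ 610.1 -289. ]
[ 496.22052178 -317.74928538  154.72266197]
```

View pics/s3.png

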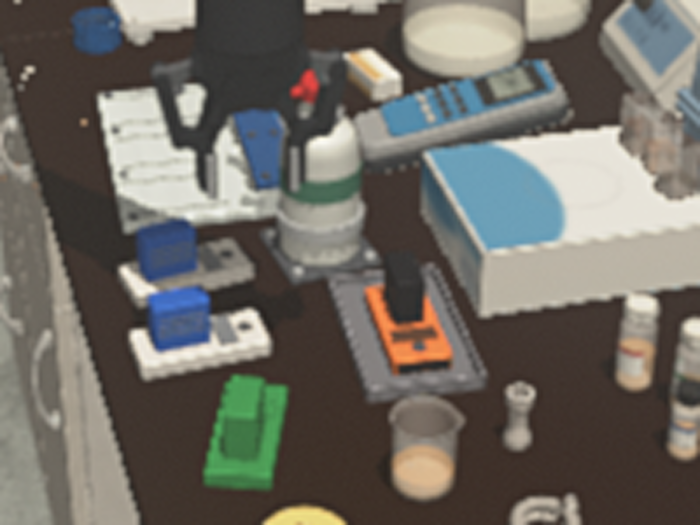

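View pics/t3.png

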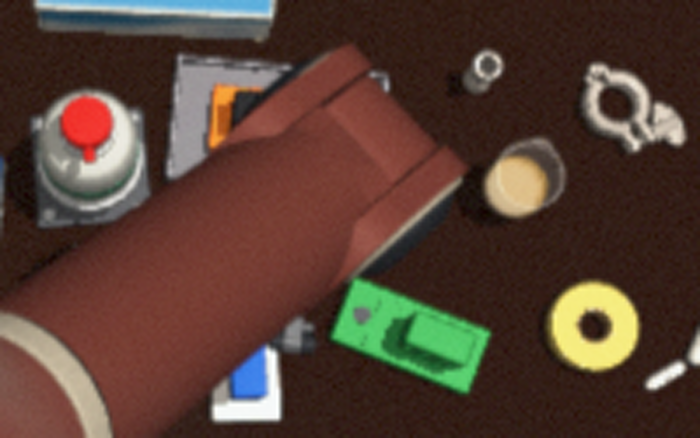

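Call:
{"fn": "carry_out", "kwargs": {"targets": [-10, 20, 0, 0, 0, -0.12, 0.3, -20, 40, 0, 0, 0, -0.24, 0.3, -30, 60, 0, 0, 0, -0.36, 0.3, -40, 80, -10, 0, 0, -0.48, 0.3, -51, 111, -25, 0, 0, -0.6, 0.3, -51, 111, -25, 0, 0, -0.72, 0.3, -51, 111, -25, 0, 0, -0.84, 0.3, -51, 111, -25, 0, 0, -0.96, 0.3, -51, 111, -25, 0, 0, -1.08, 0.3, -51, 111, -25, 0, 0, -1.2, 0.3]}}

```text
time: 9.88
tcp_pos: [448.6, -205.7, 128.9]
tool_rot: [[0.963, 0.27, 0.002], [0.27, -0.963, -0.001], [0.001, 0.001, -1.0]]
contact_force: [-0.4, -0.3, -0.4]
grip_width: 59.9
grasp_force: 0.0
```

Call:
{"fn": "carry_out", "kwargs": {"targets": [0, 0, -20, 0, 0, -0.11, 0.3, 0, 0, -35, 0, 0, -0.11, 0.3, 0, 0, -35, 0, 0, -0.11, 0.3]}}

```text
time: 10.13
tcp_pos: [447.1, -204.5, 91.5]
tool_rot: [[0.986, 0.169, -0.003], [0.169, -0.986, 0.002], [-0.003, -0.002, -1.0]]
contact_force: [-1.3, -0.1, 0.2]
grip_width: 59.8
grasp_force: 0.0
```

```bash
python3 - <<'E'
from h import *
p,P=grab("side"); save("s4",cv2.resize(p[210:330,230:390],None,fx=4.5,fy=4.5,interpolation=cv2.INTER_CUBIC))
s=readout.sense();print(s["time"],s["tcp_pos"],s["tool_rot"],s["grip_width"],s["joint_positions"])
E
```

```text
10.1833 [ 447.22987586 -205.20930917   92.76149197] [[ 9.85773164e-01  1.68070622e-01 -1.88020923e-03]
 [ 1.68072479e-01 -9.85774251e-01  8.76370169e-04]
 [-1.70616977e-03 -1.17991362e-03 -9.99997848e-01]] 59.67116021934974 [-0.07188271  0.70478943  0.71701909  2.04376154 -0.74929845  0.67493067
 -0.25843694]
```

View pics/s4.png

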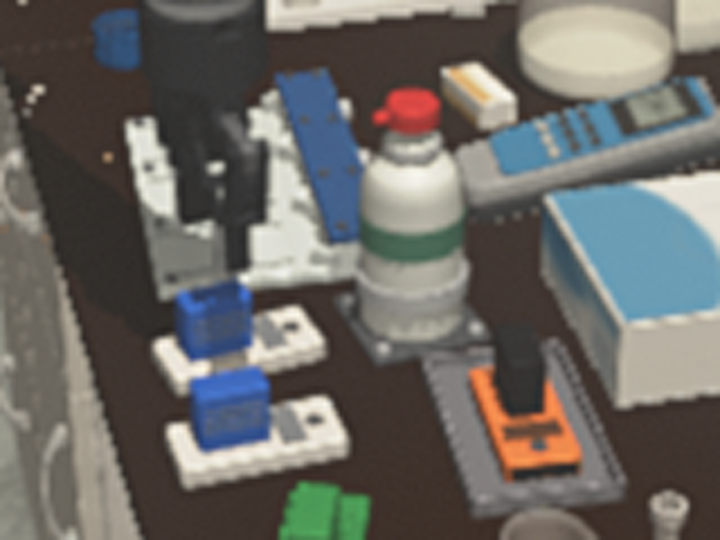

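Call:
{"fn": "carry_out", "kwargs": {"targets": [-2, -2, -25, 0, 0, 0, 0.3, -2, -2, -50, 0, 0, 0, 0.3, -2, -2, -60, 0, 0, 0, 0.3, -2, -2, -60, 0, 0, 0, 0.3, -2, -2, -60, 0, 0, 0, 0.8, -2, -2, -60, 0, 0, 0, 0.8, -2, -2, -60, 0, 0, 0, 0.8, -2, -2, -60, 0, 0, 0, 0.8], "squeeze": 60}}

```text
time: 10.85
tcp_pos: [445.1, -208.3, 35.4]
tool_rot: [[0.986, 0.166, 0.002], [0.166, -0.986, -0.0], [0.002, 0.001, -1.0]]
contact_force: [0.4, 1.1, 5.2]
grip_width: 23.0
grasp_force: 59.9
```

Call:
{"fn": "carry_out", "kwargs": {"targets": [0, 0, 25, 0, 0, 0, 0.8, 0, 0, 55, 0, 0, 0, 0.8, 2, 20, 55, 0, 0, -0.05, 0.8, 4, 55, 55, 0, 0, -0.1, 0.8, 7, 90, 55, 0, 0, -0.15, 0.8, 10, 125, 55, 0, 0, -0.2, 0.8, 13, 160, 55, 0, 0, -0.25, 0.8, 15, 190, 55, 0, 0, -0.25, 0.8, 15, 203, 55, 0, 0, -0.25, 0.8, 15, 203, 55, 0, 0, -0.25, 0.8]}}

```text
time: 11.68
tcp_pos: [458.8, 0.1, 88.5]
tool_rot: [[0.997, -0.076, -0.002], [-0.076, -0.997, 0.004], [-0.002, -0.004, -1.0]]
contact_force: [-0.6, 0.1, -2.6]
grip_width: 22.7
grasp_force: 59.8
```

```bash
python3 - <<'E'
from h import *
s=readout.sense();print(s["time"],s["tcp_pos"],s["tool_rot"],s["grip_width"],s["joint_positions"])
p,P=grab("top"); save("t5",cv2.resize(p[215:320,180:380],None,fx=4,fy=4,interpolation=cv2.INTER_CUBIC))
p,P=grab("side"); save("s5",cv2.resize(p[210:330,230:390],None,fx=4.5,fy=4.5,interpolation=cv2.INTER_CUBIC))
E
```

```text
11.6833 [4.58783244e+02 1.38419211e-01 8.85199193e+01] [[ 0.99713858 -0.0755679  -0.0020375 ]
 [-0.07556007 -0.99713447  0.0036771 ]
 [-0.00230953 -0.00351262 -0.99999116]] 22.671765909005973 [-0.5625112   0.71233011  0.8077679   2.13657648 -0.87358063  0.66890956
 -0.78540622]
```

View pics/s5.png

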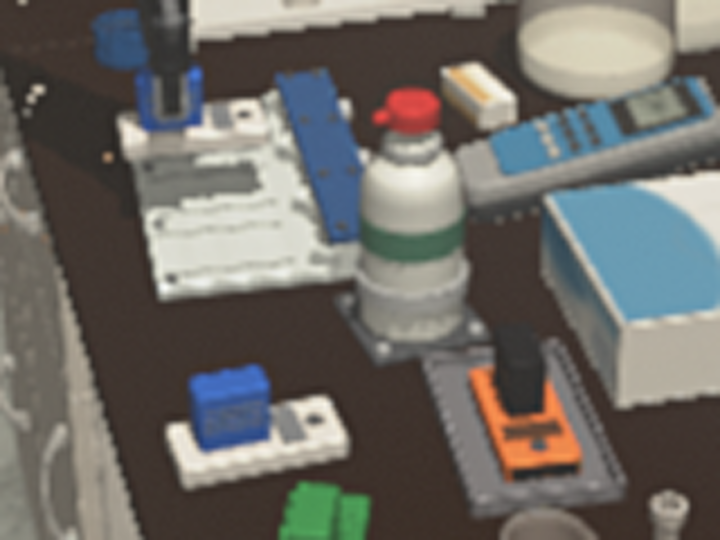

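Call:
{"fn": "carry_out", "kwargs": {"targets": [0, 0, -15, 0, 0, -0.005, 0.8, 0, 0, -28, 0, 0, -0.005, 0.8, 0, 0, -36, 0, 0, -0.005, 0.8, 0, 0, -40, 0, 0, -0.005, 0.8, 0, 0, -42, 0, 0, -0.005, 0.8, 0, 0, -42, 0, 0, -0.005, 0.8]}}

```text
time: 12.28
tcp_pos: [459.3, -6.0, 47.1]
tool_rot: [[0.996, -0.091, 0.0], [-0.091, -0.996, -0.0], [0.0, 0.0, -1.0]]
contact_force: [0.5, 0.2, -2.5]
grip_width: 23.0
grasp_force: 59.8
```

Call:
{"fn": "carry_out", "kwargs": {"targets": [6, 0.5, -2, 0, 0, 0.006, 0.8, 12, 0, -2, 0, 0, 0.006, 0.8, 18, -0.5, -2, 0, 0, 0.006, 0.8, 24, -1, -2, 0, 0, 0.006, 0.8, 30, -1.5, -2, 0, 0, 0.006, 0.8, 36, -2, -2, 0, 0, 0.006, 0.8, 40, -2.4, -2, 0, 0, 0.006, 0.8, 43, -2.6, -2, 0, 0, 0.006, 0.8, 43, -2.6, -2, 0, 0, 0.006, 0.8]}}

```text
time: 13.03
tcp_pos: [502.9, -8.0, 45.4]
tool_rot: [[0.997, -0.083, 0.001], [-0.083, -0.997, -0.0], [0.001, -0.0, -1.0]]
contact_force: [-2.1, 0.6, 3.7]
grip_width: 23.3
grasp_force: 60.7
```

Sliding smoothly; continue until the stop is felt.

Call:
{"fn": "carry_out", "kwargs": {"targets": [2, -0.2, 0, 0, 0, 0, 0.8, 4, -0.3, 0, 0, 0, 0, 0.8, 6, -0.5, 0, 0, 0, 0, 0.8, 8, -0.7, 0, 0, 0, 0, 0.8, 8, -0.7, 0, 0, 0, 0, 0.8]}}

```text
time: 13.45
tcp_pos: [508.8, -8.5, 45.4]
tool_rot: [[0.996, -0.084, -0.003], [-0.084, -0.996, 0.001], [-0.003, -0.001, -1.0]]
contact_force: [-6.6, 0.3, 8.2]
grip_width: 22.8
grasp_force: 61.4
```

Call:
{"fn": "carry_out", "kwargs": {"targets": [2, -0.2, 0, 0, 0, 0, 0.8, 4, -0.3, 0, 0, 0, 0, 0.8, 5, -0.5, 0, 0, 0, 0, 0.8, 5, -0.5, 0, 0, 0, 0, 0.8]}}

```text
time: 13.78
tcp_pos: [509.0, -8.3, 45.5]
tool_rot: [[0.996, -0.084, -0.012], [-0.084, -0.996, 0.005], [-0.012, -0.004, -1.0]]
contact_force: [-17.1, 2.1, 16.7]
grip_width: 23.1
grasp_force: 62.8
```

Call:
{"fn": "carry_out", "kwargs": {"targets": [-5, 0.4, 0, 0, 0, 0, 0.8, -5, 0.4, 0, 0, 0, 0, 0.35, -5, 0.4, 0, 0, 0, 0, 0.35, -5, 0.4, 0, 0, 0, 0, 0.35, -5, 0.4, 30, 0, 0, 0, 0.35, -5, 0.4, 60, 0, 0, 0, 0.35, -15, -20, 95, 0, 0, 0, 0.35, -40, -55, 95, 0, 0, 0, 0.35, -40, -55, 95, 0, 0, 0, 0.35]}}

```text
time: 14.53
tcp_pos: [473.3, -71.2, 142.9]
tool_rot: [[0.996, -0.093, 0.004], [-0.093, -0.996, -0.006], [0.005, 0.005, -1.0]]
contact_force: [-1.0, -0.3, 0.2]
grip_width: 55.6
grasp_force: 0.0
```

```bash
python3 - <<'E'
from h import *
s=readout.sense();print(s["time"],s["tcp_pos"],s["grip_width"])
p,P=grab("top"); save("t6",cv2.resize(p[215:325,180:400],None,fx=3.6,fy=3.6,interpolation=cv2.INTER_CUBIC))
seg(p,(300,255,400,325),51.5,BLUE,"Bgrip");seg(p,(300,255,400,325),11.5,WHT,"Bfoot")
E
```

```text
14.5333 [473.33024099 -71.20957677 142.92597381] 55.64961959755104
Bgrip 193 ctr [ 432.6 -301.3] size [23.3 42. ] yaw -0.013 pca 0.017 mean [ 432.9 -301.7]
Bfoot 557 ctr [ 449.1 -302.2] size [99.9 45.6] yaw 0.034 pca 0.047 mean [ 453.2 -302.2]
```

View pics/t6.png

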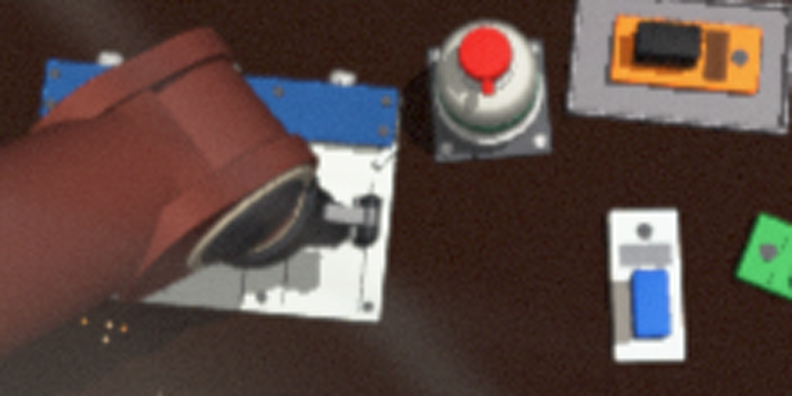

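Call:
{"fn": "carry_out", "kwargs": {"targets": [-5, -30, 0, 0, 0, 0.05, 0.35, -10, -65, 0, 0, 0, 0.114, 0.35, -17, -100, 0, 0, 0, 0.114, 0.35, -24, -135, 0, 0, 0, 0.114, 0.35, -30, -170, 0, 0, 0, 0.114, 0.35, -36, -205, 0, 0, 0, 0.114, 0.35, -41, -230, -30, 0, 0, 0.114, 0.35, -41, -238, -45, 0, 0, 0.114, 0.35, -41, -238, -45, 0, 0, 0.114, 0.35, -41, -238, -45, 0, 0, 0.114, 0.35]}}

```text
time: 15.42
tcp_pos: [434.4, -301.4, 94.0]
tool_rot: [[1.0, 0.031, -0.002], [0.031, -1.0, 0.002], [-0.002, -0.002, -1.0]]
contact_force: [-0.2, 0.8, 0.1]
grip_width: 55.6
grasp_force: 0.0
```

Call:
{"fn": "carry_out", "kwargs": {"targets": [0, -1, -25, 0, 0, 0, 0.35, 0, -1, -48, 0, 0, 0, 0.35, 0, -1, -60, 0, 0, 0, 0.35, 0, -1, -60, 0, 0, 0, 0.35, 0, -1, -60, 0, 0, 0, 0.8, 0, -1, -60, 0, 0, 0, 0.8, 0, -1, -60, 0, 0, 0, 0.8, 0, -1, -60, 0, 0, 0, 0.8], "squeeze": 60}}

```text
time: 16.08
tcp_pos: [435.2, -303.4, 36.6]
tool_rot: [[1.0, 0.031, 0.003], [0.031, -1.0, -0.001], [0.003, 0.001, -1.0]]
contact_force: [0.1, -0.1, 5.4]
grip_width: 22.7
grasp_force: 59.7
```

Call:
{"fn": "carry_out", "kwargs": {"targets": [0, 0, 25, 0, 0, 0, 0.8, 0, 0, 55, 0, 0, 0, 0.8, 3, 30, 55, 0, 0, -0.05, 0.8, 6, 65, 55, 0, 0, -0.1, 0.8, 9, 100, 55, 0, 0, -0.115, 0.8, 12, 135, 55, 0, 0, -0.115, 0.8, 15, 170, 55, 0, 0, -0.115, 0.8, 18, 200, 55, 0, 0, -0.115, 0.8, 19, 219.5, 55, 0, 0, -0.115, 0.8, 19, 219.5, 55, 0, 0, -0.115, 0.8]}}

```text
time: 16.92
tcp_pos: [453.1, -77.1, 89.4]
tool_rot: [[0.997, -0.075, -0.002], [-0.075, -0.997, 0.006], [-0.003, -0.006, -1.0]]
contact_force: [-0.8, -0.0, -1.6]
grip_width: 23.1
grasp_force: 59.4
```

Call:
{"fn": "carry_out", "kwargs": {"targets": [0, 0, -15, 0, 0, 0, 0.8, 0, 0, -28, 0, 0, 0, 0.8, 0, 0, -36, 0, 0, 0, 0.8, 0, 0, -40, 0, 0, 0, 0.8, 0, 0, -42, 0, 0, 0, 0.8, 0, 0, -42, 0, 0, 0, 0.8]}}

```text
time: 17.42
tcp_pos: [453.2, -84.0, 48.1]
tool_rot: [[0.996, -0.085, -0.0], [-0.085, -0.996, -0.0], [0.0, 0.0, -1.0]]
contact_force: [0.8, 0.1, -1.9]
grip_width: 23.1
grasp_force: 59.5
```

```bash
python3 - <<'E'
from h import *
s=readout.sense();print(s["time"],s["tcp_pos"],s["grip_width"],s["contact_force"])
p,P=grab("side"); save("s7",cv2.resize(p[210:310,230:390],None,fx=5,fy=5,interpolation=cv2.INTER_CUBIC))
E
```

```text
17.4167 [453.23687757 -83.97731694  48.05100803] 23.059726855791887 [ 0.77331872  0.07260037 -1.93922255]
```

View pics/s7.png

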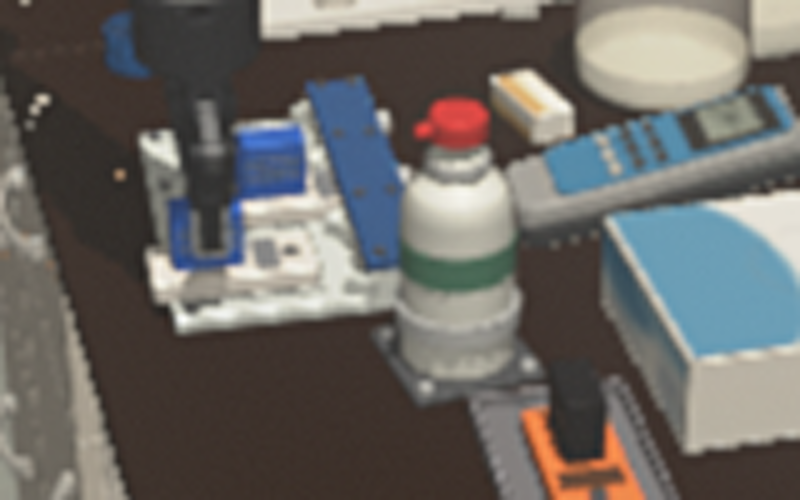

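Call:
{"fn": "carry_out", "kwargs": {"targets": [6, -0.5, -2, 0, 0, 0, 0.8, 12, -1, -2, 0, 0, 0, 0.8, 18, -1.5, -2, 0, 0, 0, 0.8, 24, -2, -2, 0, 0, 0, 0.8, 30, -2.5, -2, 0, 0, 0, 0.8, 36, -3, -2, 0, 0, 0, 0.8, 40, -3.4, -2, 0, 0, 0, 0.8, 43, -3.6, -2, 0, 0, 0, 0.8, 43, -3.6, -2, 0, 0, 0, 0.8]}}

```text
time: 18.22
tcp_pos: [497.1, -87.4, 46.6]
tool_rot: [[0.996, -0.084, 0.001], [-0.084, -0.996, -0.0], [0.001, 0.0, -1.0]]
contact_force: [-1.6, 0.6, 2.9]
grip_width: 22.5
grasp_force: 60.3
```

Call:
{"fn": "carry_out", "kwargs": {"targets": [2, -0.2, 0, 0, 0, 0, 0.8, 4, -0.3, 0, 0, 0, 0, 0.8, 6, -0.5, 0, 0, 0, 0, 0.8, 8, -0.7, 0, 0, 0, 0, 0.8, 9, -0.7, 0, 0, 0, 0, 0.8, 9, -0.7, 0, 0, 0, 0, 0.8]}}

```text
time: 18.72
tcp_pos: [503.7, -87.9, 46.6]
tool_rot: [[0.996, -0.085, -0.003], [-0.085, -0.996, 0.001], [-0.003, -0.001, -1.0]]
contact_force: [-7.2, 1.2, 8.4]
grip_width: 22.9
grasp_force: 61.0
```

Call:
{"fn": "carry_out", "kwargs": {"targets": [2, -0.2, 0, 0, 0, 0, 0.8, 4, -0.3, 0, 0, 0, 0, 0.8, 5, -0.5, 0, 0, 0, 0, 0.8, 5, -0.5, 0, 0, 0, 0, 0.8]}}

```text
time: 19.05
tcp_pos: [503.8, -87.7, 46.6]
tool_rot: [[0.996, -0.086, -0.011], [-0.086, -0.996, 0.005], [-0.012, -0.004, -1.0]]
contact_force: [-15.7, 2.2, 18.8]
grip_width: 23.1
grasp_force: 62.3
```

Call:
{"fn": "carry_out", "kwargs": {"targets": [-5, 0.4, 0, 0, 0, 0, 0.8, -5, 0.4, 0, 0, 0, 0, 0.35, -5, 0.4, 0, 0, 0, 0, 0.35, -5, 0.4, 0, 0, 0, 0, 0.35, -5, 0.4, 35, 0, 0, 0, 0.35, -5, 0.4, 75, 0, 0, 0, 0.35, -5, 0.4, 115, 0, 0, 0, 0.35, -5, 0.4, 155, 0, 0, 0, 1, -5, 0.4, 170, 0, 0, 0, 1, -5, 0.4, 170, 0, 0, 0, 1]}}

```text
time: 19.88
tcp_pos: [508.4, -89.3, 220.3]
tool_rot: [[0.996, -0.083, 0.01], [-0.083, -0.997, -0.003], [0.01, 0.002, -1.0]]
contact_force: [0.5, -0.3, -0.6]
grip_width: 20.0
grasp_force: 0.0
```

```bash
python3 - <<'E'
from h import *
s=readout.sense();print(s["time"],s["tcp_pos"],s["grip_width"],s["contact_force"])
p,P=grab("side"); save("s8",cv2.resize(p[210:330,230:390],None,fx=4.8,fy=4.8,interpolation=cv2.INTER_CUBIC))
m=(P[...,2]>54)&(P[...,2]<70); blob(p,P,(230,210,300,280),54,75,BLUE,"grips")
E
```

```text
19.8833 [508.38835051 -89.28962972 220.34438891] 19.963234315867272 [ 0.49589757 -0.33829527 -0.64486545]
grips 146 ctr [506.6 -58.8] size [95.9 40.9] long-axis yaw 1.502 mean [505.1 -68.2  59.6] zmed 60.0
```

View pics/s8.png

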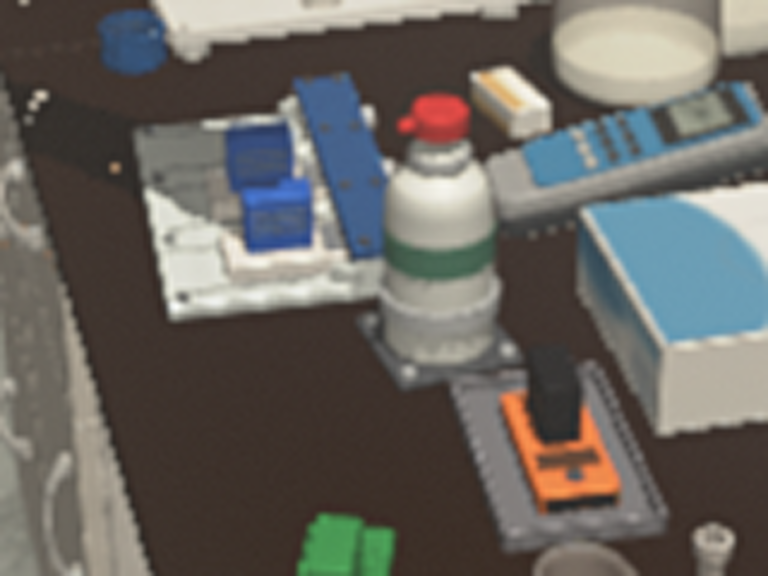

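Call:
{"fn": "carry_out", "kwargs": {"targets": [20, -32, 0, 0, 0, 0, 1, 40, -64, 0, 0, 0, 0, 1, 60, -96, 0, 0, 0, 0, 1, 68, -107, 0, 0, 0, 0, 1, 68, -107, -15, 0, 0, 0, 1, 68, -107, -28, 0, 0, 0, 1, 68, -107, -28, 0, 0, 0, 1, 68, -107, -28, 0, 0, 0, 1]}}

```text
time: 20.6
tcp_pos: [572.4, -193.2, 185.8]
tool_rot: [[0.997, -0.083, -0.004], [-0.083, -0.997, 0.002], [-0.004, -0.002, -1.0]]
contact_force: [0.3, 0.4, 0.7]
grip_width: -0.1
grasp_force: 0.0
```

```bash
python3 - <<'E'
from h import *
s=readout.sense();print(s["time"],s["tcp_pos"],s["grip_width"],s["contact_force"])
p,P=grab("top"); save("t9",cv2.resize(p[215:320,180:400],None,fx=3.6,fy=3.6,interpolation=cv2.INTER_CUBIC))
seg(p,(228,252,258,285),61.5,BLUE,"bay2grip");seg(p,(261,252,288,290),61.5,BLUE,"bay3grip")
E
```

```text
20.6 [ 572.40614115 -193.21489609  185.75648773] -0.07417870407657985 [0.25291147 0.39207383 0.66185814]
bay2grip 149 ctr [502.5 -10.6] size [35.7 23.6] yaw 0.030 pca -0.158 mean [501.3 -11.6]
bay3grip 191 ctr [500.3 -89.7] size [24.1 44.7] yaw -0.083 pca -0.063 mean [499.9 -89.8]
```

View pics/t9.png

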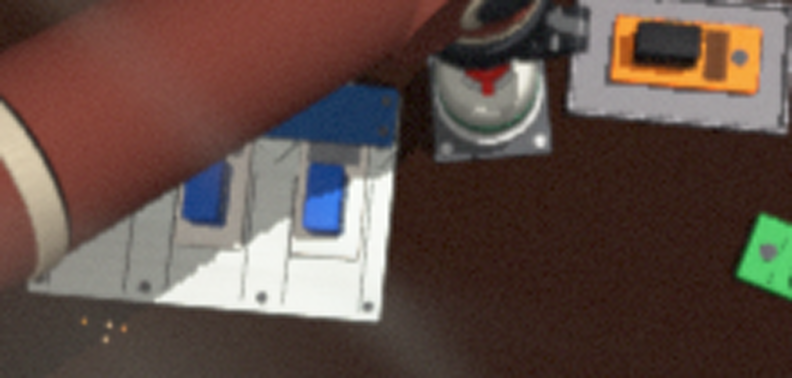

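Call:
{"fn": "carry_out", "kwargs": {"targets": [4, -2, -4, 0, 0, 0, 1, 4, -2, -9, 0, 0, 0, 1, 4, -2, -13, 0, 0, 0, 1, 4, -2, -17, 0, 0, 0, 1, 4, -2, -20, 0, 0, 0, 1, 4, -2, -22, 0, 0, 0, 1, 4, -2, -22, 0, 0, 0, 1]}}

```text
time: 21.23
tcp_pos: [577.7, -196.6, 167.3]
tool_rot: [[0.996, -0.084, 0.002], [-0.084, -0.996, 0.001], [0.002, -0.001, -1.0]]
contact_force: [-0.5, 1.3, 6.4]
grip_width: 0.2
grasp_force: 3.4
```

Call:
{"fn": "carry_out", "kwargs": {"targets": [0, 0, -2, 0, 0, 0, 1, 0, 0, -4, 0, 0, 0, 1, 0, 0, -4, 0, 0, 0, 1]}}

```text
time: 21.48
tcp_pos: [577.7, -196.7, 166.9]
tool_rot: [[0.996, -0.084, 0.004], [-0.084, -0.996, 0.003], [0.004, -0.003, -1.0]]
contact_force: [-6.2, 5.3, 23.7]
grip_width: -0.1
grasp_force: 11.9
```

Bottomed out; rise and clear away.

Call:
{"fn": "carry_out", "kwargs": {"targets": [0, 0, 20, 0, 0, 0, 1, 0, 0, 60, 0, 0, 0, 1, 0, 0, 90, 0, 0, 0, 1, -30, -25, 90, 0, 0, 0, 1, -60, -50, 90, 0, 0, 0, 1, -80, -80, 90, 0, 0, 0, 1, -90, -110, 90, 0, 0, 0, 1, -100, -140, 90, 0, 0, 0, 1, -100, -140, 90, 0, 0, 0, 1, -100, -140, 90, 0, 0, 0, 1]}}

```text
time: 22.32
tcp_pos: [475.4, -339.1, 252.2]
tool_rot: [[0.996, -0.089, -0.0], [-0.089, -0.996, -0.001], [-0.0, 0.001, -1.0]]
contact_force: [-0.1, -0.6, 0.1]
grip_width: -0.6
grasp_force: 0.0
```

```bash
python3 - <<'E'
from h import *
s=readout.sense();print(s["time"],s["tcp_pos"],s["joint_vel"].round(3))
p,P=grab("top"); cv2.imwrite("pics/t10.png",p[200:330,170:480,::-1].repeat(2,0).repeat(2,1))
seg(p,(225,252,258,285),61.5,BLUE,"bay2grip");seg(p,(261,252,288,290),61.5,BLUE,"bay3grip")
p,P=grab("side");blob(p,P,(290,220,345,250),140,180,RED,"cap"); save("s10",cv2.resize(p[210:330,230:390],None,fx=4.8,fy=4.8))
E
```

```text
22.3167 [ 475.39832487 -339.05093388  252.17076391] [-0.053  0.005 -0.05  -0.002 -0.018  0.01  -0.   ]
bay2grip 193 ctr [506.3 -10.5] size [43.2 23.6] yaw 0.030 pca -0.034 mean [506.2 -10.7]
bay3grip 75 ctr [513.4 -90.6] size [19.  23.6] yaw -1.571 pca -1.267 mean [513.2 -89.5]
cap 102 ctr [613.9 -58.8] size [325.2  47.8] long-axis yaw 1.253 mean [ 581.8 -186.1  146.9] zmed 159.2
```

View pics/s10.png

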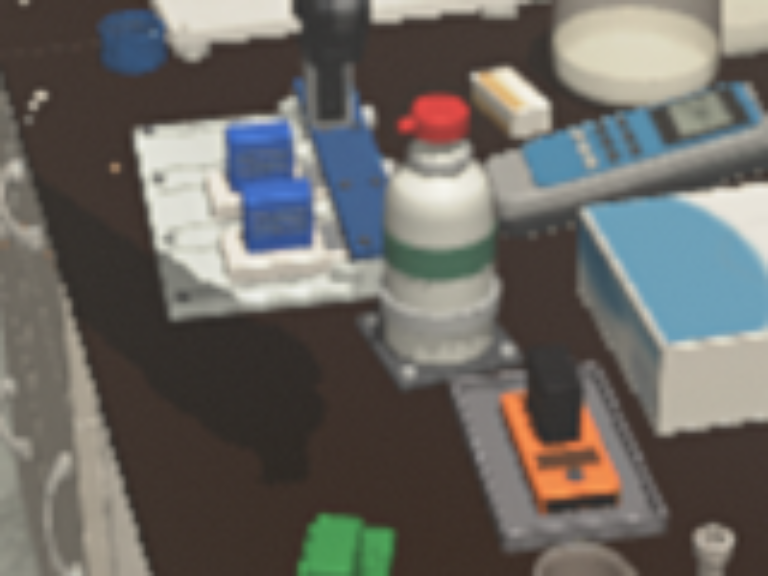

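```bash
python3 -c "
from plant import r
print(r.close_job())"
```

```text
the job is handed in; nothing more can be done
None
```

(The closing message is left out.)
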